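# Snap the battery hatch onto the bench amplifier and set its level wheel

## Task

Get the bench amplifier ready for testing: take the sanding block off its open battery bay and lay it flat on the blue mat, then press the orange hatch down into the bay until both spring clips snap over it, easing off as soon as it clicks so that the case is not overloaded. Only then roll the edge wheel until its red rib stands on top, between the two green marks, and let go. Leave everything else on the bench where it is.

Things in the scene. Friction and masses are not known exactly. Their poses are not given: they have to be found in the camera images.
- block_c (a point): Sanding block, wood with a cork sole, 120 (its x) x 45 (its y) x 32 mm high, about 0.12 kg; the point is its centre, z up. It starts lying flat across the open battery bay, resting on the amplifier's panel (its underside 60 mm above the table). Grasp it across the 45 mm.
- cover_c (a point): Orange battery hatch: plate 70 (its x) x 120 (its y) x 8 mm thick with a central upright grip fin on top, 18 mm thick (along x), 70 mm long (along y), 32 mm high; 40 mm high in all, about 0.12 kg. The point is on its axis, 20 mm above its underside; z up. It starts lying flat on the table, fin up. It fits either way round (half turn about z).
- bay (a point): Centre of the amplifier's battery bay, a 77 (x) x 125 (y) mm opening (89 mm at its bevelled mouth), on top of its two side ledges, 10 mm below the panel; axes as the amplifier's. The hatch is home with its underside on the ledges, its long axis along y: its centre point then stands 20 mm above this one. Over 40 N between hatch and amplifier overloads the case.
- clip_a (a joint): Spring clip at the bay's +y end, m pushed outward: 0 at rest, 0.003 to 0.004 while the plate passes, below 0.002 once snapped over it. A steel ramp 34 mm wide leaning outward 30 degrees, from 10 mm above the ledges (57 mm from the bay's centre) to 26 mm above them (66 mm).
- clip_b (a joint): The same at the bay's -y end. Pressed straight down between the clips, the plate meets the ramps with its underside about 15 mm above the ledges; resistance rises to a peak of some 8 to 15 N at about 10 mm, then falls to a few N; just above the ledges the clips snap in over the plate's top edges and the ledges stop it.
- amp: Bench test amplifier, a fixed case 150 (x) x 260 (y) x 60 mm high with its panel on top; origin at the centre of its underside, z up. In its frame the bay's centre is at y = +50 mm and the edge wheel at y = -95 mm.
- wheel_top (a point): Highest point of the level wheel, 72 mm above the table; axes as the amplifier's. The ribbed wheel, 16 mm wide, 64 mm in diameter, stands 12 mm out of a slot in the panel; axle along y, 32 mm below this point. A fingertip pressed lightly (a few N) on top and dragged along +x rolls it up. It resists with about 1 N at the rim and stays where left.
- wheel (a joint): Turn of the level wheel, rad; 0 to 1.7, growing as its top moves to the amplifier's +x. It starts between 0 and 0.3. One rib, 7 mm wide, is red: it stands exactly on top at 0.95, and below that lies to the -x side, 32 mm of rim per rad. Two green marks, 12 mm long, on the panel either side of the slot flank the top of the wheel; the rib is between them from 0.77 to 1.13.
- mat: Blue mat, fixed, 150 (x) x 200 (y) x 4 mm thick; origin at the centre of its underside. A small jar stands on its +x half; the -x half is free.
- pot: Bystander: small white pot, 33 mm in diameter, 45 mm high, standing on the amplifier's panel; origin at the centre of its foot (so for all bystanders).
- polish: Bystander: amber jar, 36 mm in diameter, 60 mm high, standing on the mat's +x half.
- dispenser: Bystander: red dispenser can, 68 mm in diameter, 112 mm high.
- cups: Bystander: stack of white cups, 74 mm in diameter, 118 mm high.
- flask: Bystander: steel flask, 72 mm in diameter, 148 mm high.
- tape: Bystander: yellow roll of tape lying flat, 90 mm in diameter, 25 mm high.
- driver: Bystander: screwdriver 150 mm long, up to about 30 mm high, lying beside the hatch's +x edge, along that edge, about 82 mm from the hatch's axis.
- bin: Bystander: yellow open bin, 100 x 150 x 60 mm, at the back.
There are look-alikes about, which are no part of the job. What is meant by the mat is not purple or turquoise, and is the larger of those in its own colour.

How it is judged:
On the way, in this order (a step that is already met when the one before it is completed fails the run):
1. the sanding block lies flat on the blue mat, let go (x of block_c in the frame of mat between -0.075 and 0.075 m and y of block_c in the frame of mat between -0.1 and 0.1 m and z of block_c in the frame of mat between 0.015 and 0.025 m and angle between block_c's own z axis and vertical below 0.1 rad and contact force between the fingers and block below 0.1 N), for 0.2 s.
2. the hatch is home in the bay with both clips snapped over it (x of cover_c in the frame of bay between -0.005 and 0.005 m and y of cover_c in the frame of bay between -0.004 and 0.004 m and z of cover_c in the frame of bay between 0.016 and 0.022 m and angle between cover_c's own z axis and vertical below 0.04 rad and value of joint each of clip_a, clip_b below 0.002 m), for 0.2 s.
3. the wheel's red rib stands on top, between the green marks (value of joint wheel between 0.77 and 1.13 rad), for 0.2 s.
At the end, for the whole second after the job is handed in: Block flat (0.1 rad) and at rest, its centre over the blue mat; hatch home on the ledges (4 to 5 mm sideways, about 3 mm in height, level within 0.04 rad) with both clips sprung back below 2 mm; wheel at rest at 0.77 to 1.13 rad, red rib between the green marks (all of step 2 and all of step 3 and x of block_c in the frame of mat between -0.075 and 0.075 m and y of block_c in the frame of mat between -0.1 and 0.1 m and z of block_c in the frame of mat between 0.015 and 0.025 m and angle between block_c's own z axis and vertical below 0.1 rad and linear speed of each of block, cover below 0.01 m/s and velocity of joint wheel below 0.05 rad/s); the robot touches nothing.
It fails at once if more than 40 N between the hatch and the amplifier (contact force between cover and amp above 40 N).
It fails at once if a bystander moved by more than 25 mm (distance of any of pot, polish, dispenser, cups, flask, tape, driver, bin from where it was at the start of the episode above 0.025 m).
It also fails if it takes over 70 s, if anything falls off the work surface, if the arm or the gripper's body presses on something with over 40 N, if the wrist force passes 120 N, or if a joint passes its speed limit or range.

## Robot

A 7-joint arm with a two-finger parallel gripper is mounted at the origin on the work surface. World frame = base frame: x ahead of the robot, y to its left, z up, the work surface at z = 0. Lengths are in m, angles in rad, forces in N, time in s.
With the tool pointing down it reaches from about 0.425 to 0.875 m from the base axis. Payload 4.7 kg.
Tool frame: the origin (TCP) lies between the finger pads; the fingertips stand 25 mm ahead of it and the grasp point (between the pads) lies 6 mm ahead of it; z points along the fingers, y is the line along which they close (so a half turn about z gives the same grasp; the last joint's range is limited). The gripper opens to 85 mm and grips with 20 to 120 N. Pads are 22 mm wide; open, the fingers measure 114 mm over their backs; the gripper's body (76 mm by 85 mm) begins 54 mm behind the grasp point. The pads swing forward as they close: fully open they stand 13 mm farther back than shut.
Start: joints at [-1.185, 0.321, -0.07, 1.45, 0.023, 1.371, -0.057], TCP at [0.236, 0.606, 0.256] pointing down, gripper open.
Joint ranges: [-2.86, 2.86], [-0.3, 2.09], [-1.38, 1.24], [0.06, 2.45], [-1.56, 4.7], [0.09, 2.05], [-2.69, 2.69]. Speed limits (rad/s): [2.57, 2.57, 3.14, 3.14, 3.14, 3.14, 3.14].

## Interface

Orientations are given as a unit quaternion [x, y, z, w].
In Python, from cell import manip gives the robot as it stands.
- The arm moves only by the tool carry_out, never from a script. Its argument "increments" is a list of rows, each an object with "dp": the shift along the tool's x, y, z in cm, a list of three; "twist": the turn about the tool's z in rad. In form: [{"dp": [x, y, z], "twist": twist}, ...]. A call has exactly 10 rows; each row shifts and turns the commanded pose from where the row before left it, along the tool's axes as they then stand; what a row does not reach is not made up. A row lasts 1/10 s, in which the tool goes at most 50 mm and 8.59 degrees, less where a joint would pass 70% of its speed; a pose out of reach is approached as far as the arm can. A call is refused whole if a number of a shift passes 5 or a number of a turn 0.15, either way. A call with a gripper value outside its range is refused whole. "fingers" is the closure, from 0 (fully open) to 1 (shut), set as the call begins (left out, the last holds). The fingers move at their own pace and stop on an object; "grip_force" is the grip in N (left out, the last holds). Time passes only in rows, so rows that do not move let the fingers close, or fill a call up. It gives the time, the measured TCP pose, the force, the opening and the grip force at its end, in the units of the state.
- manip.sense(): the state, without advancing time (a new reading comes with each control period).
- manip.capture(name): name is "side" or "top" or "wrist"; returns a dict with "frame" (400x640x3 uint8, blue, green, red), "depth" (400x640 float32, m along the optical axis (not along the pixel's ray), 0 where there is no reading), "camera_matrix" (3x3 intrinsics, pixels), "k1" (the pictures are not rectified: a ray, as slopes to the right and down, at radius r is drawn at 1 + k1 r^2 times it, then the intrinsics apply), "R" (3x3) and "t" (3): a world point X has camera coordinates R X + t. Camera axes: x right, y down, z forward; pixel columns grow to the right and rows downward; lengths in m; the calibration is good to about 2 mm. A picture is of the moment at which its call begins.
- manip.finish_job(): hands the job in; it is judged then, once.
The state is a dict: "time": time; "qpos": joint angles; "joint_vel": joint speeds; "joint_efforts": joint torques, N m; "position": TCP position; "tool_rot": TCP orientation; "wrist_force": force on the tool from outside, world axes, zero at the start; "torque": the same for the moment, N m; "grip_width": finger opening in m; "finger_force": force on a finger pad.
Only numpy, scipy, OpenCV 4.12 (cv2) and the standard library are available. Lean on these libraries where they do the work, as an engineer would, in place of code of your own. Each camera call takes 0.05 s, during which the arm holds its last target. There are 200 camera calls.

## Working session

There is one attempt and no reset: what is moved stays moved. The work goes in short steps, Python scripts to look and compute and a tool call to move; the robot and the scene stay as the last step left them, time stands still between calls to the robot, and variables do not carry over. Pictures are saved under pics/ and viewed, at most 11 in all, crops included, and the job is handed in when it is done.

Besides the shell and the picture viewer there is one more tool, called after "Emit:" as name(argument=value, ...), one argument or row to a line, values as JSON. carry_out: Moves the arm, as the interface text tells. Its arguments: {"type":"object","properties":{"increments":{"type":"array","items":{"type":"object","properties":{"dp":{"type":"array","items":{"type":"number"}},"twist":{"type":"number"}}}},"fingers":{"type":"number"},"grip_force":{"type":"number"}},"required":["increments"]}

```bash
ls; mkdir -p pics
cat > h.py <<'E'
import numpy as np, cv2
from cell import manip
def cap(n):
    c=manip.capture(n); np.savez('%s.npz'%n,**{k:np.asarray(v) for k,v in c.items()}); return c
def load(n): return dict(np.load('%s.npz'%n))
def rays(c,px):
    K=np.asarray(c['camera_matrix'],float); px=np.asarray(px,float).reshape(-1,1,2)
    # distortion factor (1+k1 r^2): OpenCV model
    u=cv2.undistortPointsIter(px,K,np.array([float(c['k1']),0,0,0]),None,None,(3,50,1e-10)).reshape(-1,2)
    return np.c_[u,np.ones(len(u))]
def plane(c,px,z):
    R=np.asarray(c['R']);t=np.asarray(c['t']); d=rays(c,px)@R; o=-R.T@t
    return o+d*((z-o[2])/d[:,2])[:,None]
def depthpts(c,px):
    px=np.asarray(px).reshape(-1,2).astype(int); d=c['depth'][px[:,1],px[:,0]]
    X=rays(c,px)*d[:,None]; return (X-np.asarray(c['t']))@np.asarray(c['R'])
def proj(c,X):
    X=np.asarray(X,float).reshape(-1,3)
    r,_=cv2.Rodrigues(np.asarray(c['R'],float))
    return cv2.projectPoints(X,r,np.asarray(c['t'],float),np.asarray(c['camera_matrix'],float),np.array([float(c['k1']),0,0,0]))[0].reshape(-1,2)
def mask(c,lo,hi):
    return cv2.inRange(cv2.cvtColor(c['frame'],cv2.COLOR_BGR2HSV),np.array(lo),np.array(hi))
E
python3 - <<'E'
from h import *
t=cap('top'); s=cap('side')
for n,c in(('top',t),('side',s)):
    print(n,c['k1'],-np.asarray(c['R']).T@np.asarray(c['t']))
    cv2.imwrite('pics/%s0.png'%n,c['frame'])
print(manip.sense())
E
```

```text
pics
top -0.019160969224777325 [ 0.40125324 -0.0809829   1.15640996]
side -0.05810184917429824 [ 0.17716436 -1.3051924   0.78210414]
{'time': 0.1, 'qpos': array([-1.18492446,  0.32176668, -0.07009616,  1.45154265,  0.02263488,
        1.37078978, -0.05691198]), 'joint_vel': array([-0.00107558, -0.00157785, -0.00035621, -0.00269972,  0.00088645,
       -0.00025922,  0.00055747]), 'joint_efforts': array([-5.01992563e-04, -4.94886267e+01, -3.84282768e-01, -3.15207124e+01,
        1.28696501e-02,  7.51073268e-03,  2.70643753e-06]), 'position': array([0.23601345, 0.60517693, 0.25532656]), 'tool_rot': array([ 1.84800772e-01,  9.82775628e-01, -8.54122737e-04, -9.82897889e-05]), 'wrist_force': array([-0.3194668 , -0.03909054,  0.36019811]), 'torque': array([ 0.03127839,  0.05308922, -0.03161744]), 'finger_force': 0.0, 'grip_width': 0.08548518338536368}
```

View pics/top0.png

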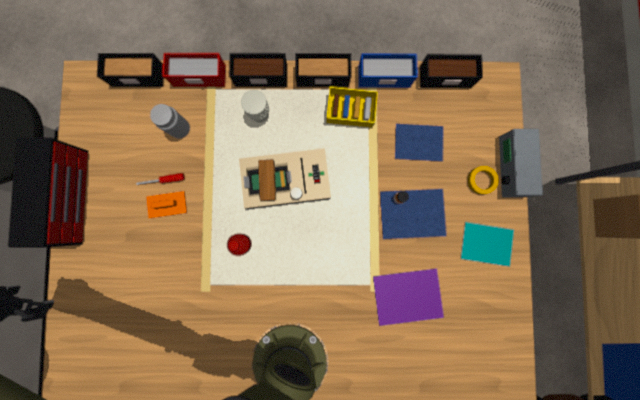

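View pics/side0.png

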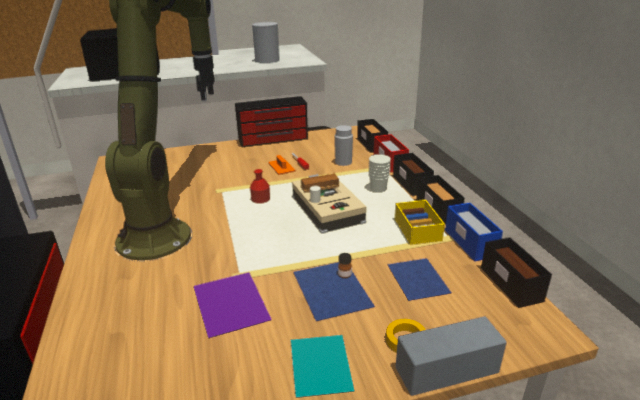

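Top view: the candidates for the block are the brown bar on the amp (267,180) and the brown box fillings at the back (258,70), (451,68). For the mat they are large blue (413,213), small blue (419,142), purple (408,297) and turquoise (487,245). For the hatch there is only the orange plate (166,205), with the red driver at (162,180). I choose the bar on the amp, the large blue mat with the jar, and the orange plate, and I'll check them in one crop.

Run:
```python
from h import *
t=load('top')
def rect(m,z,name,box=None,amin=30):
    if box: mm=np.zeros_like(m); x0,y0,x1,y1=box; mm[y0:y1,x0:x1]=m[y0:y1,x0:x1]; m=mm
    for k in cv2.findContours(m,cv2.RETR_EXTERNAL,cv2.CHAIN_APPROX_NONE)[0]:
        if cv2.contourArea(k)<amin: continue
        P=plane(t,k.reshape(-1,2),z)[:,:2]*1000
        (cx,cy),(w,h),a=cv2.minAreaRect(P.astype(np.float32))
        if w<h: w,h,a=h,w,a+90   # a = direction of the long side
        print(name,'px',cv2.minAreaRect(k)[0],'c %.1f %.1f  long %.1f short %.1f  dir %.1f deg'%(cx,cy,w,h,a))
rect(mask(t,(100,80,30),(125,255,255)),.004,'blue',(370,110,460,250))
rect(mask(t,(5,150,150),(15,255,255)),.008,'hatch',(130,180,200,230))
rect(mask(t,(8,40,40),(18,255,160)),.092,'block',(250,150,290,210))
hsv=cv2.cvtColor(t['frame'],cv2.COLOR_BGR2HSV)
for p in((413,225),(166,212),(267,172),(267,190),(315,160),(248,205),(300,195)): print(p,hsv[p[1],p[0]],depthpts(t,[p])[0].round(4))
rect(mask(t,(8,20,190),(30,110,255)),.06,'panel',(230,140,340,215),300)
f=t['frame']; 
a=cv2.resize(f[140:220,230:340],None,fx=7,fy=7,interpolation=cv2.INTER_CUBIC)
cv2.imwrite('pics/amp0.png',a)
```

```text
blue px (412.6900634765625, 213.49093627929688) c 448.0 -380.3  long 194.6 short 143.3  dir 92.7 deg
blue px (418.6138000488281, 142.06552124023438) c 675.5 -405.2  long 147.9 short 109.4  dir 86.9 deg
hatch px (165.99282836914062, 204.15260314941406) c 475.5 388.7  long 127.6 short 75.6  dir 98.8 deg
block px (264.9954833984375, 179.5189208984375) c 542.5 69.7  long 125.9 short 100.8  dir 167.2 deg
(413, 225) [109 150 107] [ 0.4119 -0.3812  0.0035]
(166, 212) [ 14 255 224] [0.4509 0.3878 0.0084]
(267, 172) [ 16 195 144] [0.5641 0.064  0.093 ]
(267, 190) [ 15 196 142] [0.5115 0.0633 0.0926]
(315, 160) [ 19  75 221] [ 0.6063 -0.0752  0.0576]
(248, 205) [ 19  77 215] [0.47   0.1236 0.0595]
(300, 195) [ 30  13 201] [ 0.4959 -0.0329  0.1066]
panel px (284.5, 176.99996948242188) c 555.2 16.7  long 329.4 short 223.7  dir 90.1 deg
```

View pics/amp0.png

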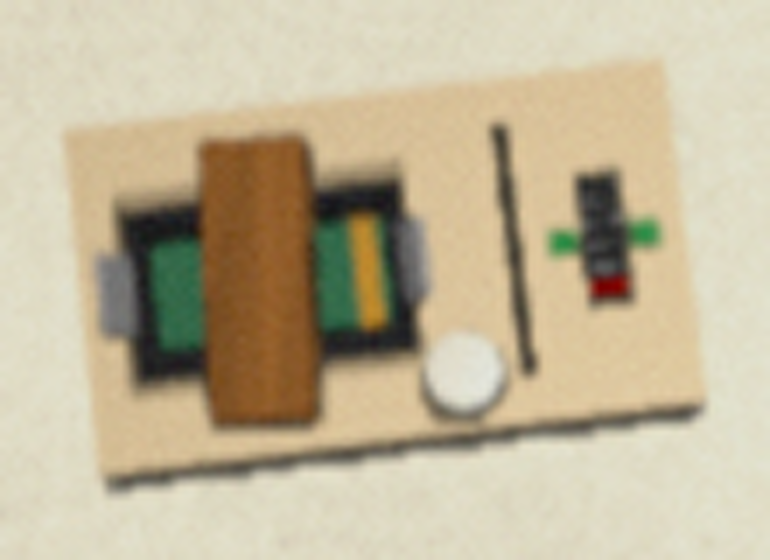

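The crop confirms the wooden block across the bay (top px about 267,180). The clips are the grey tabs at px (247,182) and (289,177), the pot is at (296,193), and the red rib at (317,181) lies on the amp's −x side. So amp x ≈ world x and amp y ≈ world y, with a small yaw.

```bash
cat >> h.py <<'E'
def rect(c,m,z,name,box=None,amin=30):
    if box: mm=np.zeros_like(m); x0,y0,x1,y1=box; mm[y0:y1,x0:x1]=m[y0:y1,x0:x1]; m=mm
    for k in cv2.findContours(m,cv2.RETR_EXTERNAL,cv2.CHAIN_APPROX_NONE)[0]:
        if cv2.contourArea(k)<amin: continue
        P=plane(c,k.reshape(-1,2),z)[:,:2]*1000
        (cx,cy),(w,h),a=cv2.minAreaRect(P.astype(np.float32))
        if w<h: w,h,a=h,w,a+90
        print(name,'px',np.round(cv2.minAreaRect(k)[0]),'c %.1f %.1f  long %.1f short %.1f  dir %.1f deg'%(cx,cy,w,h,a%180))
def toolyaw(s=None):
    s=s or manip.sense(); q=s['tool_rot']; return 2*np.degrees(np.arctan2(q[1],q[0]))-90  # direction of tool y, deg
def go(target,ydir=None,p=None):
    """prints twist, then shift in tool axes AFTER the twist (cm)"""
    s=manip.sense(); p=s['position'] if p is None else p; y0=toolyaw(s)
    d=0 if ydir is None else ((ydir-y0+90)%180)-90
    from scipy.spatial.transform import Rotation as Ro
    Rm=Ro.from_euler('z',d,degrees=True).as_matrix()@Ro.from_quat(s['tool_rot']).as_matrix()
    print('tcp',np.round(p,4),'ydir %.2f twist %.4f rad'%(y0,-np.radians(d)),'dp cm',np.round(100*Rm.T@(np.array(target)-p),2))
E
python3 - <<'E'
from h import *
t=load('top')
rect(t,mask(t,(8,140,40),(20,255,200)),.092,'block',(250,150,290,210))
# heights: panel & jar & all
ys,xs=np.mgrid[0:400,0:640]; px=np.c_[xs.ravel(),ys.ravel()]; P=depthpts(t,px); Z=P[:,2].reshape(400,640)
m=((Z>.05)&(Z<.066)&(t['depth']>0)).astype(np.uint8)*255
m=cv2.bitwise_or(m,((Z>.05)).astype(np.uint8)*255)
rect(t,m,.06,'amp',(230,140,340,215),500)
def blob(name,box,zlo):
    x0,y0,x1,y1=box; b=np.zeros((400,640),bool); b[y0:y1,x0:x1]=1; b&=Z>zlo; Q=P[b.ravel()]
    print(name,(1000*np.r_[Q.min(0),Q.max(0),Q.mean(0)]).round())
blob('jar',(385,180,420,215),.03); blob('pot',(285,180,305,205),.085); blob('disp',(220,225,260,262),.06)
blob('driver',(135,170,190,190),.008);blob('cups',(240,88,272,128),.1); blob('flask',(148,100,190,140),.1)
go([.5425,.07,.22],97)
E
```

```text
block px [266. 180.] c 541.8 65.3  long 117.4 short 47.3  dir 3.6 deg
amp px [284. 178.] c 551.5 16.4  long 260.3 short 150.9  dir 97.1 deg
jar [ 401. -353.   31.  513.  -81. 1156.  493. -331.   76.]
pot [ 401.  -81.   86.  516.   -7. 1156.  501.  -22.  115.]
disp [ 326.  -81.   60.  401.  183. 1156.  355.  144.  111.]
driver [ 401.  -81.    8.  572.  483. 1156.  549.  371.   53.]
cups [ 401.  -81.  101.  802.  139. 1156.  762.  102.  121.]
flask [ 401.  -81.  102.  753.  389. 1156.  712.  347.  146.]
tcp [0.236  0.6052 0.2553] ydir 68.70 twist -0.4939 rad dp cm [-23.9  -56.85   3.63]
```

Emit:
carry_out(
  increments=[
    {"dp": [0,0,0],"twist": -0.145},
    {"dp": [0,0,0],"twist": -0.145},
    {"dp": [0,0,0],"twist": -0.145},
    {"dp": [-2,-4,0],"twist": 0},
    {"dp": [-2,-4,0],"twist": 0},
    {"dp": [-2,-4,0],"twist": 0},
    {"dp": [-2,-4,0],"twist": 0},
    {"dp": [-2,-4,0],"twist": 0},
    {"dp": [-2,-4,0],"twist": 0},
    {"dp": [-2,-4,0],"twist": 0},
  ],
  fingers=0.25,
  grip_force=40,
)

```text
time: 1.1
position: [0.3941, 0.3331, 0.2561]
tool_rot: [-0.032, 0.999, -0.0, -0.0]
wrist_force: [0.5, -0.2, -0.2]
grip_width: 0.0643
finger_force: 0.0
```

Emit:
carry_out(
  increments=[
    {"dp": [-2,-4,0],"twist": 0},
    {"dp": [-2,-4,0],"twist": 0},
    {"dp": [-2,-4,0],"twist": 0},
    {"dp": [-2,-4,0],"twist": 0},
    {"dp": [-2,-4,0],"twist": 0},
    {"dp": [-2,-4,0],"twist": 0},
    {"dp": [-1.5,-3.7,0],"twist": 0},
    {"dp": [0,0,0],"twist": 0},
    {"dp": [0,0,0],"twist": 0},
    {"dp": [0,0,0],"twist": 0},
  ],
)

```text
time: 2.1
position: [0.5452, 0.0686, 0.2559]
tool_rot: [-0.033, 0.999, 0.0, -0.0]
wrist_force: [0.5, 0.9, -0.6]
grip_width: 0.0639
finger_force: 0.0
```

Run:
```python
from h import *
w=cap('wrist'); print(manip.sense()['grip_width'])
rect(w,mask(w,(8,140,40),(20,255,220)),.092,'block',amin=800)
ys,xs=np.mgrid[0:400,0:640]
cv2.imwrite('pics/w1.png',w['frame'])
go([.545,.066,.088],93.6)
```

```text
0.06432083913948654
block px [568. 136.] c 474.4 312.6  long 100.2 short 53.7  dir 98.6 deg
tcp [0.5452 0.0689 0.2561] ydir 93.78 twist 0.0032 rad dp cm [ 0.03 -0.3  16.8 ]
```

View pics/w1.png

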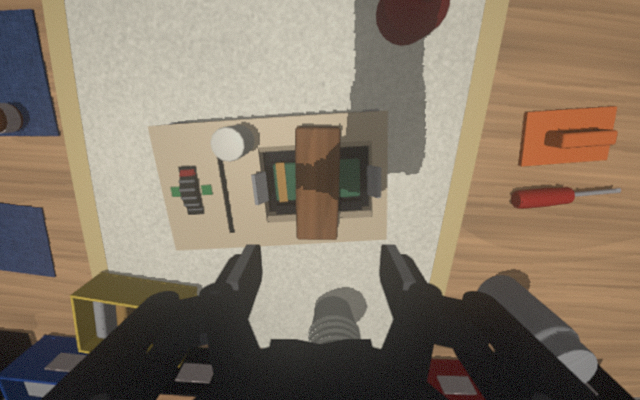

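The wrist view shows the block at (318,182) between the clips at (260,187) and (375,181). The pot is at (230,143), the wheel with its red rib at (188,173), and the hatch with the driver at (568,138). I'll refine the poses from this view.

Run:
```python
from h import *
w=load('wrist'); hsv=cv2.cvtColor(w['frame'],cv2.COLOR_BGR2HSV)
for p in((318,150),(318,220),(200,230),(350,130),(175,191),(207,189),(186,172),(540,160),(572,137)): print(p,hsv[p[1],p[0]],depthpts(w,[p])[0].round(4))
rect(w,mask(w,(5,100,40),(14,255,140)),.092,'block',(285,110,350,250),500)
rect(w,mask(w,(5,150,120),(14,255,255)),.008,'hatch',(500,90,640,180),300)
ys,xs=np.mgrid[0:400,0:640]; P=depthpts(w,np.c_[xs.ravel(),ys.ravel()]); Z=P[:,2].reshape(400,640)
m=((Z>.045)&(Z<.2)&(w['depth']>0)).astype(np.uint8)*255
rect(w,m,.06,'amp',(130,95,400,243),500)
rect(w,mask(w,(50,80,40),(85,255,255)),.06,'green',(165,175,216,202),20)
rect(w,mask(w,(0,120,60),(6,255,255)),.068,'red',(170,160,205,185),10)
x0,y0=180,0
go([.545,.066,.088],93.6)
```

```text
(318, 150) [ 14 119 129] [0.5067 0.0632 0.0904]
(318, 220) [ 13 117 122] [0.5811 0.068  0.0893]
(200, 230) [ 18  58 181] [ 0.6157 -0.0726  0.0591]
(350, 130) [ 19  56 110] [0.4871 0.0962 0.0589]
(175, 191) [ 63  82 127] [ 0.5686 -0.099   0.0588]
(207, 189) [ 61  87 123] [ 0.5636 -0.0612  0.0592]
(186, 172) [  2 130 139] [ 0.5442 -0.0825  0.0629]
(540, 160) [ 10 173 187] [0.5098 0.3571 0.0064]
(572, 137) [ 10 171 186] [0.4762 0.3626 0.039 ]
block px [316. 212.] c 571.5 65.9  long 59.2 short 43.0  dir 3.9 deg
block px [318. 148.] c 505.3 62.4  long 41.8 short 40.3  dir 92.4 deg
hatch px [568. 136.] c 475.8 388.5  long 126.9 short 69.2  dir 98.6 deg
amp px [271. 181.] c 553.7 14.4  long 259.8 short 149.9  dir 97.1 deg
green px [176. 192.] c 568.8 -97.8  long 8.4 short 8.0  dir 3.8 deg
green px [206. 190.] c 564.0 -61.6  long 9.7 short 8.3  dir 93.8 deg
red px [187. 172.] c 543.5 -79.2  long 16.0 short 5.6  dir 93.7 deg
tcp [0.5452 0.0689 0.2561] ydir 93.78 twist 0.0032 rad dp cm [ 0.03 -0.3  16.8 ]
```

Emit:
carry_out(
  increments=[
    {"dp": [0,-0.4,3],"twist": 0},
    {"dp": [0,0,3],"twist": 0},
    {"dp": [0,0,3],"twist": 0},
    {"dp": [0,0,3],"twist": 0},
    {"dp": [0,0,2],"twist": 0},
    {"dp": [0,0,1.4],"twist": 0},
    {"dp": [0,0,0.8],"twist": 0},
    {"dp": [0,0,0.5],"twist": 0},
    {"dp": [0,0,0],"twist": 0},
    {"dp": [0,0,0],"twist": 0},
  ],
)

```text
time: 3.15
position: [0.5467, 0.0633, 0.0902]
tool_rot: [-0.032, 0.999, 0.0, 0.001]
wrist_force: [-0.8, -0.5, 0.5]
grip_width: 0.0641
finger_force: 0.0
```

Emit:
carry_out(
  increments=[
    {"dp": [0,0,0],"twist": 0},
    {"dp": [0,0,0],"twist": 0},
    {"dp": [0,0,0],"twist": 0},
    {"dp": [0,0,0],"twist": 0},
    {"dp": [0,0,0],"twist": 0},
    {"dp": [0,0,-0.5],"twist": 0},
    {"dp": [0,0,-1.5],"twist": 0},
    {"dp": [0,0,-2],"twist": 0},
    {"dp": [0,0,-3],"twist": 0},
    {"dp": [0,0,-4],"twist": 0},
  ],
  fingers=0.9,
  grip_force=35,
)

```text
time: 4.15
position: [0.5445, 0.0627, 0.1994]
tool_rot: [-0.031, 1.0, -0.0, -0.002]
wrist_force: [1.0, 0.5, -1.9]
grip_width: 0.0446
finger_force: 36.8
```

Run:
```python
from h import *
print({k:v for k,v in manip.sense().items() if k in('grip_width','finger_force','wrist_force','position')})
t=load('top')
rect(t,mask(t,(100,80,30),(125,255,255)),.004,'blue',(375,110,460,250))
ys,xs=np.mgrid[0:400,0:640]; P=depthpts(t,np.c_[xs.ravel(),ys.ravel()]); ok=(t['depth'].ravel()>0)
b=((xs>385)&(xs<420)&(ys>180)&(ys<215)).ravel()&ok&(P[:,2]>.045)
print('jar',P[b].min(0),P[b].max(0))
go([.435,-.43,.2])
```

```text
{'position': array([0.54454746, 0.06269065, 0.19941692]), 'wrist_force': array([ 1.04115153,  0.49074097, -1.87635841]), 'finger_force': 36.75603141076863, 'grip_width': 0.04464640125437035}
blue px [413. 213.] c 448.0 -380.3  long 194.6 short 143.3  dir 92.7 deg
blue px [419. 142.] c 675.5 -405.2  long 147.9 short 109.4  dir 86.9 deg
jar [ 0.47991966 -0.35290176  0.05012033] [ 0.51228908 -0.32177814  0.06824366]
tcp [0.5445 0.0627 0.1994] ydir 93.61 twist -0.0000 rad dp cm [ 1.403e+01 -4.848e+01  4.000e-02]
```

Emit:
carry_out(
  increments=[
    {"dp": [0.6,-2,0],"twist": 0},
    {"dp": [1.2,-4,0],"twist": 0},
    {"dp": [1.2,-4,0],"twist": 0},
    {"dp": [1.2,-4,0],"twist": 0},
    {"dp": [1.2,-4,0],"twist": 0},
    {"dp": [1.2,-4,0],"twist": 0},
    {"dp": [1.2,-4,0],"twist": 0},
    {"dp": [1.2,-4,0],"twist": 0},
    {"dp": [1.2,-4,0],"twist": 0},
    {"dp": [1.2,-4,0],"twist": 0},
  ],
)

```text
time: 5.15
position: [0.4555, -0.3248, 0.2001]
tool_rot: [-0.032, 0.999, 0.0, 0.0]
wrist_force: [0.3, -0.7, -1.6]
grip_width: 0.0443
finger_force: 36.8
```

Emit:
carry_out(
  increments=[
    {"dp": [1.2,-4,0],"twist": 0},
    {"dp": [1.2,-4,0],"twist": 0},
    {"dp": [1.2,-2.3,0],"twist": 0},
    {"dp": [0,0,2],"twist": 0},
    {"dp": [0,0,3],"twist": 0},
    {"dp": [0,0,3],"twist": 0},
    {"dp": [0,0,3],"twist": 0},
    {"dp": [0,0,2],"twist": 0},
    {"dp": [0,0,0],"twist": 0},
    {"dp": [0,0,0],"twist": 0},
  ],
)

```text
time: 6.15
position: [0.427, -0.4286, 0.07]
tool_rot: [-0.032, 1.0, -0.0, 0.0]
wrist_force: [1.0, -0.2, -0.9]
grip_width: 0.0441
finger_force: 36.8
```

Run:
```python
from h import *
t=cap('top')
rect(t,mask(t,(8,140,40),(20,255,200)),.066,'block',(360,180,470,260))
go([.438,-.430,.0348])
cv2.imwrite('pics/p2.png',cv2.resize(t['frame'][150:270,350:480],None,fx=4,fy=4))
```

```text
block px [386. 249.] c 340.1 -284.9  long 56.0 short 40.1  dir 2.5 deg
block px [404. 244.] c 357.1 -338.6  long 73.4 short 26.2  dir 90.0 deg
block px [428. 233.] c 389.0 -409.1  long 59.0 short 36.9  dir 131.5 deg
block px [432. 208.] c 460.1 -422.6  long 48.1 short 38.6  dir 90.1 deg
tcp [ 0.4275 -0.4291  0.0708] ydir 93.62 twist -0.0000 rad dp cm [-1.04 -0.15  3.6 ]
```

Emit:
carry_out(
  increments=[
    {"dp": [-1,0,1],"twist": 0},
    {"dp": [0,0,1],"twist": 0},
    {"dp": [0,0,0.7],"twist": 0},
    {"dp": [0,0,0.4],"twist": 0},
    {"dp": [0,0,0.3],"twist": 0},
    {"dp": [0,0,0.1],"twist": 0},
    {"dp": [0,0,0.1],"twist": 0},
    {"dp": [0,0,0],"twist": 0},
    {"dp": [0,0,0],"twist": 0},
    {"dp": [0,0,0],"twist": 0},
  ],
)

```text
time: 7.2
position: [0.4365, -0.4279, 0.0345]
tool_rot: [-0.031, 1.0, 0.0, 0.0]
wrist_force: [-2.5, 3.7, 6.7]
grip_width: 0.0442
finger_force: 37.7
```

Contact is felt (+7 to 8 N), so I release and rise.

Emit:
carry_out(
  increments=[
    {"dp": [0,0,0],"twist": 0},
    {"dp": [0,0,0],"twist": 0},
    {"dp": [0,0,0],"twist": 0},
    {"dp": [0,0,0],"twist": 0},
    {"dp": [0,0,-1],"twist": 0},
    {"dp": [0,0,-3],"twist": 0},
    {"dp": [0,0,-4],"twist": 0},
    {"dp": [0,0,-4],"twist": 0},
    {"dp": [0,0,-4],"twist": 0},
    {"dp": [0,0,-4],"twist": 0},
  ],
  fingers=0.25,
)

```text
time: 8.2
position: [0.4365, -0.4279, 0.2358]
tool_rot: [-0.031, 1.0, -0.0, 0.0]
wrist_force: [0.4, 0.3, 0.5]
grip_width: 0.0643
finger_force: 0.0
```

Run:
```python
from h import *
w=cap('wrist')
cv2.imwrite('pics/w3.png',w['frame'])
m=mask(w,(4,90,40),(16,255,170))
rect(w,m,.036,'block',amin=400)
k=np.argwhere(m[0:240]>0)[:,::-1]; P=depthpts(w,k); P=P[(P[:,2]>.02)&(P[:,2]<.05)]; print(len(P),P.min(0),P.max(0),np.median(P,0))
# hatch
go([.4755,.3885,.25],98.7)
```

```text
block px [129. 216.] c 497.3 -655.7  long 91.4 short 55.1  dir 47.4 deg
block px [322. 172.] c 430.8 -427.8  long 120.7 short 45.4  dir 3.2 deg
block px [ 18. 125.] c 397.5 -773.8  long 83.4 short 44.4  dir 165.4 deg
block px [420. 110.] c 355.6 -330.3  long 133.0 short 58.5  dir 125.1 deg
3952 [ 0.37346623 -0.45355026  0.02023847] [ 0.50745225 -0.32753682  0.04937837] [ 0.43216223 -0.42725402  0.03454354]
tcp [ 0.4387 -0.4306  0.2432] ydir 93.59 twist -0.0893 rad dp cm [-16.03  80.4   -1.12]
```

View pics/w3.png

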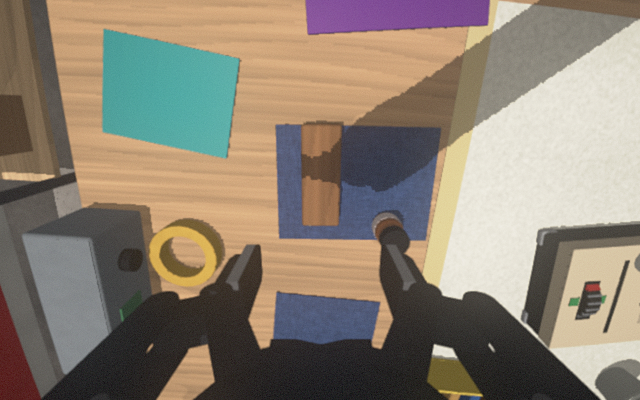

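The block lies flat on the large blue mat's free part (wrist px 322,172; centre at 0.431, −0.428, top at about 35 mm) and the jar is untouched. Next I go to the hatch.

Emit:
carry_out(
  increments=[
    {"dp": [-0.2,2,0],"twist": 0},
    {"dp": [-0.5,4,0],"twist": 0},
    {"dp": [-0.5,4.2,0],"twist": 0},
    {"dp": [-0.5,4.2,0],"twist": 0},
    {"dp": [-0.5,4.2,0],"twist": 0},
    {"dp": [-0.5,4.2,0],"twist": 0},
    {"dp": [-0.5,4.2,0],"twist": 0},
    {"dp": [-0.5,4.2,0],"twist": 0},
    {"dp": [-0.5,4.2,0],"twist": 0},
    {"dp": [-0.5,4.2,0],"twist": 0},
  ],
  fingers=0.4,
)

```text
time: 9.25
position: [0.4586, -0.0282, 0.2341]
tool_rot: [-0.031, 1.0, 0.0, 0.001]
wrist_force: [0.2, 0.4, -0.5]
grip_width: 0.0512
finger_force: 0.0
```

Emit:
carry_out(
  increments=[
    {"dp": [-0.5,4.2,0],"twist": 0},
    {"dp": [-0.5,4.2,0],"twist": 0},
    {"dp": [-0.5,4.2,0],"twist": 0},
    {"dp": [-0.5,4.2,0],"twist": 0},
    {"dp": [-0.5,4.2,0],"twist": 0},
    {"dp": [-0.5,4.2,0],"twist": 0},
    {"dp": [-0.5,4.2,0],"twist": 0},
    {"dp": [-0.5,4.2,0],"twist": 0},
    {"dp": [-0.2,4.2,0],"twist": 0},
    {"dp": [0,3,0],"twist": 0},
  ],
)

```text
time: 10.25
position: [0.4743, 0.3832, 0.2336]
tool_rot: [-0.032, 0.999, 0.001, 0.0]
wrist_force: [0.6, 0.4, -0.6]
grip_width: 0.0511
finger_force: 0.0
```

Emit:
carry_out(
  increments=[
    {"dp": [0,0,0],"twist": 0.148},
    {"dp": [0,0,0],"twist": 0.148},
    {"dp": [0,0,0],"twist": 0.148},
    {"dp": [0,0,0],"twist": 0.148},
    {"dp": [0,0,0],"twist": 0.148},
    {"dp": [0,0,0],"twist": 0.148},
    {"dp": [0,0,0],"twist": 0.148},
    {"dp": [0,0,0],"twist": 0.148},
    {"dp": [0,0,0],"twist": 0.148},
    {"dp": [0,0,0],"twist": 0.148},
  ],
)

```text
time: 11.25
position: [0.4751, 0.38, 0.2338]
tool_rot: [0.653, 0.757, 0.0, 0.0]
wrist_force: [0.5, -0.2, -0.0]
grip_width: 0.051
finger_force: 0.0
```

Run:
```python
from h import *
w=cap('wrist'); t=cap('top')
cv2.imwrite('pics/w4.png',w['frame'])
for n,c in(('w',w),):
    m=mask(c,(5,130,100),(16,255,255)); 
    ys,xs=np.mgrid[0:400,0:640]; Z=depthpts(c,np.c_[xs.ravel(),ys.ravel()])[:,2].reshape(400,640)
    fin=m.copy(); fin[~((Z>.03)&(Z<.05))]=0
    plate=m.copy(); 
    rect(c,fin,.040,'fin',amin=200); rect(c,plate,.008,'all',amin=400)
s=manip.sense(); print(s['qpos'][6],s['grip_width'])
go([.4755,.3885,.03],8.7)
```

```text
fin px [323. 173.] c 477.6 388.7  long 68.2 short 17.5  dir 98.2 deg
all px [322. 166.] c 477.2 388.5  long 118.9 short 70.1  dir 98.5 deg
-0.5330295435099752 0.05116334864442128
tcp [0.4751 0.38   0.2337] ydir 8.78 twist 0.0014 rad dp cm [ 0.83  0.16 20.37]
```

View pics/w4.png

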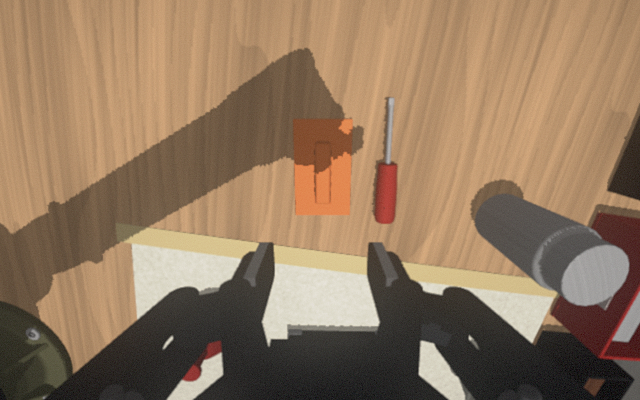

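The hatch is centred under the gripper (wrist px 322,166), with the driver clear on its +x side (387,190).

Emit:
carry_out(
  increments=[
    {"dp": [0.8,0.35,2],"twist": 0.007},
    {"dp": [0,0,3.5],"twist": 0},
    {"dp": [0,0,4],"twist": 0},
    {"dp": [0,0,3.5],"twist": 0},
    {"dp": [0,0,3],"twist": 0},
    {"dp": [0,0,2],"twist": 0},
    {"dp": [0,0,1],"twist": 0},
    {"dp": [0,0,0.5],"twist": 0},
    {"dp": [0,0,0],"twist": 0},
    {"dp": [0,0,0],"twist": 0},
  ],
)

```text
time: 12.35
position: [0.4779, 0.3893, 0.0397]
tool_rot: [0.653, 0.757, 0.001, 0.0]
wrist_force: [0.7, 0.6, 0.3]
grip_width: 0.0515
finger_force: 0.0
```

Emit:
carry_out(
  increments=[
    {"dp": [0,0,0],"twist": 0},
    {"dp": [0,0,0],"twist": 0},
    {"dp": [0,0,0],"twist": 0},
    {"dp": [0,0,0],"twist": 0},
    {"dp": [0,0,0],"twist": 0},
    {"dp": [0,0,0],"twist": 0},
    {"dp": [0,0,0],"twist": 0},
    {"dp": [0,0,0],"twist": 0},
    {"dp": [0,0,0],"twist": 0},
    {"dp": [0,0,0],"twist": 0},
  ],
  fingers=1,
  grip_force=60,
)

```text
time: 13.35
position: [0.4777, 0.3892, 0.0394]
tool_rot: [0.653, 0.757, 0.001, 0.0]
wrist_force: [-1.1, -0.2, 6.0]
grip_width: 0.0166
finger_force: 61.9
```

Emit:
carry_out(
  increments=[
    {"dp": [0,0,-0.5],"twist": 0},
    {"dp": [0,0,-1.5],"twist": 0},
    {"dp": [0,0,-3],"twist": 0},
    {"dp": [0,0,-4],"twist": 0},
    {"dp": [0,0,-4],"twist": 0},
    {"dp": [0,0,-4],"twist": 0},
    {"dp": [0,0,-4],"twist": 0},
    {"dp": [-2,0.2,-2],"twist": 0.023},
    {"dp": [-3,0.2,0],"twist": 0},
    {"dp": [-4,0.2,0],"twist": 0},
  ],
)

```text
time: 14.35
position: [0.4942, 0.3011, 0.27]
tool_rot: [0.661, 0.751, 0.001, -0.0]
wrist_force: [-0.3, -1.0, -2.0]
grip_width: 0.0167
finger_force: 61.0
```

Emit:
carry_out(
  increments=[
    {"dp": [-4,0.2,0],"twist": 0},
    {"dp": [-4,0.2,0],"twist": 0},
    {"dp": [-4,0.2,0],"twist": 0},
    {"dp": [-4,0.2,0],"twist": 0},
    {"dp": [-4,0.2,0],"twist": 0},
    {"dp": [-4,0.2,0],"twist": 0},
    {"dp": [-4,0.2,0],"twist": 0},
    {"dp": [-4,0.2,0],"twist": 0},
    {"dp": [-3.5,0.2,0],"twist": 0},
    {"dp": [0,0,0],"twist": 0},
  ],
)

```text
time: 15.35
position: [0.5561, -0.0571, 0.2693]
tool_rot: [0.666, 0.746, -0.001, 0.001]
wrist_force: [-0.5, -1.1, -0.9]
grip_width: 0.0172
finger_force: 60.9
```

Run:
```python
from h import *
w=cap('wrist'); w=cap('wrist')
cv2.imwrite('pics/w5.png',w['frame'])
print(manip.sense()['position'],manip.sense()['grip_width'])
```

```text
[ 0.55611921 -0.05070809  0.26881621] 0.017065649401148658
```

View pics/w5.png

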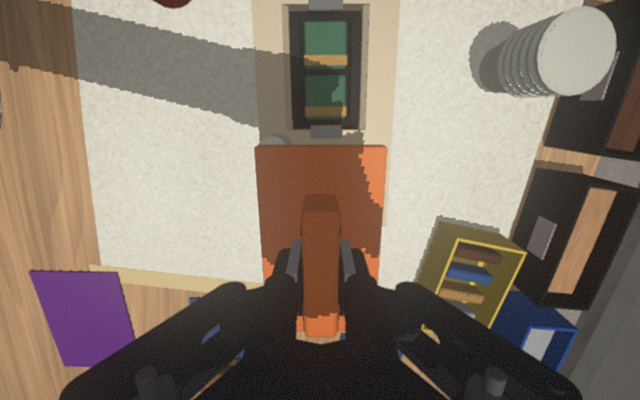

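The wrist view shows the hatch held straight (plate front edge at row 147, columns 256–386). The bay is ahead at (327,67), with clips at (327,4) and (327,131). I measure both in this one view.

Run:
```python
from h import *
w=load('wrist'); s=manip.sense(); p=s['position']; yd=np.radians(toolyaw(s)); print('ydir',np.degrees(yd))
ex=np.array([np.cos(yd),np.sin(yd)]); ey=np.array([-np.sin(yd),np.cos(yd)])  # hatch x,y ; ey = tool x
ys,xs=np.mgrid[0:400,0:640]; P=depthpts(w,np.c_[xs.ravel(),ys.ravel()]); Z=P[:,2].reshape(400,640)
hsv=cv2.cvtColor(w['frame'],cv2.COLOR_BGR2HSV)
# held plate: orange at plate height
m=mask(w,(3,130,60),(18,255,255)); zt=p[2]-.0394+.008
rows=range(152,235,6)
L=[];R=[]
for r in rows:
    c=np.where(m[r,200:450]>0)[0]+200; L.append((c.min()-.5,r)); R.append((c.max()+.5,r))
A=plane(w,L,zt)[:,:2]-p[:2]; B=plane(w,R,zt)[:,:2]-p[:2]
print('plate x edges rel tcp',(A@ex*1000).round(1),(B@ex*1000).round(1))
F=[]
for c in range(270,375,10):
    q=np.where(m[120:260,c]>0)[0]+120; F.append((c,q.min()-.5))
F=plane(w,F,zt)[:,:2]-p[:2]; print('plate front rel tcp (want 60)',(F@ey*1000).round(1), 'Zmed',np.median(Z[160:190,270:290]),zt)
# panel side edges from height jump
pan=(Z>.04)&(Z<.075)
for r in range(10,125,16):
    c=np.where(pan[r,235:420])[0]+235
    Q=plane(w,[(c.min()-.5,r),(c.max()+.5,r)],.06)
    # bay dark edges: value profile
    v=hsv[r,262:392,2].astype(int); g=np.abs(np.diff(v)); k=np.argsort(-g)[:6]+262
    E=plane(w,[(i+.5,r) for i in sorted(k)],.06)
    print(r,c.min(),c.max(),'panel x',((Q[:,:2]-p[:2])@ex*1000).round(1),'y',((Q[0,:2]-p[:2])@ey*1000).round(0),'grads',sorted(k),((E[:,:2]-p[:2])@ex*1000).round(0))
v=hsv[:150,327]; print([tuple(x) for x in v[0:14]],[tuple(x) for x in v[118:146]])
print('col 310 Z',Z[0:146:3,327].round(3))
```

```text
ydir 6.963501179623876
plate x edges rel tcp [-31.1 -33.4 -33.1 -29.6 -33.5 -33.2 -32.4 -33.1 -33.4 -33.1 -32.2 -33.5
 -33.2 -33.5] [34.4 34.6 34.8 34.5 34.7 34.4 34.6 34.8 34.5 34.7 33.8 34.1 34.3 34. ]
plate front rel tcp (want 60) [56.3 56.3 56.3 56.2 56.7 56.7 56.7 56.7 56.7 56.2 56.2] Zmed 0.23624530599099208 0.23741621142835923
10 251 399 panel x [-69.5  80.6] y 171.0 grads [np.int64(281), np.int64(287), np.int64(288), np.int64(362), np.int64(368), np.int64(369)] [-38. -32. -31.  43.  49.  50.]
26 253 398 panel x [-68.4  80.6] y 157.0 grads [np.int64(287), np.int64(288), np.int64(289), np.int64(361), np.int64(362), np.int64(368)] [-33. -32. -31.  43.  44.  50.]
42 254 397 panel x [-68.3  80.6] y 142.0 grads [np.int64(288), np.int64(289), np.int64(360), np.int64(361), np.int64(367), np.int64(368)] [-32. -31.  42.  43.  49.  51.]
58 255 396 panel x [-68.2  80.6] y 126.0 grads [np.int64(290), np.int64(303), np.int64(346), np.int64(347), np.int64(360), np.int64(361)] [-30. -17.  28.  29.  43.  44.]
74 255 395 panel x [-69.2  80.6] y 111.0 grads [np.int64(289), np.int64(290), np.int
[... 2061 characters left out ...]
, np.uint8(24), np.uint8(96)), (np.uint8(16), np.uint8(33), np.uint8(102)), (np.uint8(17), np.uint8(47), np.uint8(115)), (np.uint8(20), np.uint8(56), np.uint8(119)), (np.uint8(17), np.uint8(65), np.uint8(122)), (np.uint8(19), np.uint8(56), np.uint8(122)), (np.uint8(18), np.uint8(55), np.uint8(120)), (np.uint8(14), np.uint8(94), np.uint8(111)), (np.uint8(12), np.uint8(151), np.uint8(103))]
col 310 Z [0.069 0.064 0.062 0.039 0.036 0.036 0.036 0.043 0.047 0.045 0.046 0.046
 0.046 0.046 0.045 0.046 0.045 0.046 0.046 0.046 0.048 0.047 0.046 0.04
 0.036 0.043 0.046 0.046 0.046 0.046 0.045 0.046 0.045 0.047 0.045 0.047
 0.047 0.045 0.046 0.045 0.036 0.037 0.062 0.066 0.071 0.073 0.06  0.058
 0.058]
```

Run:
```python
from h import *
w=load('wrist'); s=manip.sense(); p=s['position']; yd=np.radians(toolyaw(s))
ex=np.array([np.cos(yd),np.sin(yd)]); ey=np.array([-np.sin(yd),np.cos(yd)])
C=-w['R'].T@w['t']; print('cam rel tcp ex,ey,z',(C[:2]-p[:2])@ex,(C[:2]-p[:2])@ey,C[2]-p[2])
Y=lambda px,z:((plane(w,px,z)[:,:2]-p[:2])@ey*1000).round(1)
print('clip lower edges',Y([(327,124.8),(327,10.3)],.06),'upper near',Y([(327,138.2)],.076))
hsv=cv2.cvtColor(w['frame'],cv2.COLOR_BGR2HSV)
for c in(297,300,350,353): 
    v=hsv[:146,c,2].astype(int); print(c,v[0:18],v[116:146])
g=cv2.cvtColor(w['frame'],cv2.COLOR_BGR2GRAY)
print('front edge col 280,360',g[138:160,280],g[138:160,365],'fin col',g[185:215,321],g[300:345,321])
ys,xs=np.mgrid[0:400,0:640]; P=depthpts(w,np.c_[xs.ravel(),ys.ravel()]); m=(mask(w,(3,130,60),(18,255,255))>0).ravel()
z0=p[2]-.0394
for n,lo,hi in(('plate',.003,.014),('fin',.034,.046)):
    k=m&(P[:,2]>z0+lo)&(P[:,2]<z0+hi); Q=P[k]; a=(Q[:,:2]-p[:2])@ex*1000; b=(Q[:,:2]-p[:2])@ey*1000
    print(n,k.sum(),'x',np.percentile(a,[.5,99.5]).round(1),'y',np.percentile(b,[.3,99.7]).round(1),'z',Q[:,2].mean()-z0)
t=cap('top')
mt=mask(t,(3,130,60),(18,255,255)); rect(t,mt,z0+.008,'top plate',(200,100,400,260),100)
print('tcp',p)
```

```text
cam rel tcp ex,ey,z 0.00046151782862975996 0.0738646623235785 0.1164029125978071
clip lower edges [ 57.9 170.3] upper near [44.7]
297 [205 207 204 181 135  99 102 105 105 100 104  85  65  59  66  70  59  64] [ 47  52  49  51  47  46  53  41  51  48  51  48  57  81 106 114 120 119
 116 120 117 116 123 120 119 120 118 119 112 113]
300 [202 205 203 186 134 105 103 106 105 105  98  78  63  60  64  65  60  65] [ 48  52  50  51  47  47  53  43  49  51  48  47  57  90 109 120 119 120
 117 117 120 119 117 116 120 117 118 120 115 109]
350 [205 207 196 167 118  97 106 104 101 101  92  72  66  64  69  59  69  65] [ 72  71  74  66  70  71  68  66  64  66  54  59  64 124 198 226 214 164
 126 121 125 117 118 122 123 122 125 125 120 111]
353 [205 205 198 167 111  98 105 106 105 106  94  72  63  64  68  67  65  66] [ 70  71  68  73  70  68  70  70  68  70  67  65  66 122 195 215 199 155
 125 123 121 122 119 122 125 119 121 125 113 114]
front edge col 280,360 [112 117 121 124 124 118 106  84  86  88  89  95  89  88  88  93  92  90
  89  92  88  93] [208 205 199 199 206 204 163 114 108 138 152 158 157 156 157 155 157 153
 153 154 153 155] fin col [86 85 88 85 86 82 89 81 87 68 72 72 71 74 74 73 76 75 67 72 72 77 74 75
 72 78 74 82 85 82] [ 81  82  77  80  78  80  80  72  81  75  81  84  80  79  88 110 130 139
 142 135 139 138 136 135 136 136 135 137 135 135 135 137 136 136 137 130
 125 141 150 150 150 154 145 131  72]
plate 11041 x [-33.4  34.4] y [-61.7  55.9] z 0.006826395904059035
fin 4674 x [-8.5  9.4] y [-37.6  31.2] z 0.0385624844704634
top plate px [389. 231.] c 395.0 -260.2  long 138.3 short 49.7  dir 179.3 deg
top plate px [324. 166.] c 557.7 -97.7  long 76.5 short 27.6  dir 179.9 deg
top plate px [388. 146.] c 612.2 -261.0  long 236.1 short 56.5  dir 178.9 deg
top plate px [202. 179.] c 527.0 206.0  long 402.6 short 12.9  dir 1.8 deg
tcp [ 0.55611921 -0.05070809  0.26881621]
```

Relative to the TCP, the hatch centre is about (+0.5, −2.5) mm and the bay is at (+5.8, +114.7) mm, with the yaw aligned. So I shift tool x by +11.7 cm and tool y by +0.5 cm, then descend to just above the clips.

Emit:
carry_out(
  increments=[
    {"dp": [3,0.5,0],"twist": 0},
    {"dp": [4,0,0],"twist": 0},
    {"dp": [3,0,0],"twist": 0},
    {"dp": [1.7,0,2],"twist": 0},
    {"dp": [0,0,4],"twist": 0},
    {"dp": [0,0,4],"twist": 0},
    {"dp": [0,0,3],"twist": 0},
    {"dp": [0,0,1.2],"twist": 0},
    {"dp": [0,0,0],"twist": 0},
    {"dp": [0,0,0],"twist": 0},
  ],
)

```text
time: 16.5
position: [0.5478, 0.0677, 0.1278]
tool_rot: [0.662, 0.75, 0.001, 0.001]
wrist_force: [1.5, 0.2, -1.0]
grip_width: 0.0166
finger_force: 60.9
```

Run:
```python
from h import *
s=manip.sense(); p=s['position']; print(p,toolyaw(s),s['wrist_force'],s['torque'])
t=cap('top'); d=cap('side'); w=cap('wrist')
yd=np.radians(97.05-90); ex=np.array([np.cos(yd),np.sin(yd)]); ey=np.array([-np.sin(yd),np.cos(yd)])
print('tcp in bay frame mm',((p[:2]-[.5478,.0639])@ex*1000),((p[:2]-[.5478,.0639])@ey*1000))
a=cv2.resize(t['frame'][150:210,235:335],None,fx=4,fy=4,interpolation=cv2.INTER_CUBIC)
b=cv2.resize(d['frame'][150:240,280:380],None,fx=4,fy=4,interpolation=cv2.INTER_CUBIC)
c=w['frame'][0:360,150:490]
o=np.zeros((600,800,3),np.uint8); o[:240,:400]=a; o[240:600,:400]=b; o[:360,400:740]=c
cv2.imwrite('pics/c6.png',o)
```

```text
[0.54783148 0.06773559 0.12781855] 7.166913030164366 [ 1.52199003  0.16171617 -0.96188388] [-0.07021164 -0.0100905  -0.02605307]
tcp in bay frame mm 0.5020036653308368 3.802722385554693
```

View pics/c6.png

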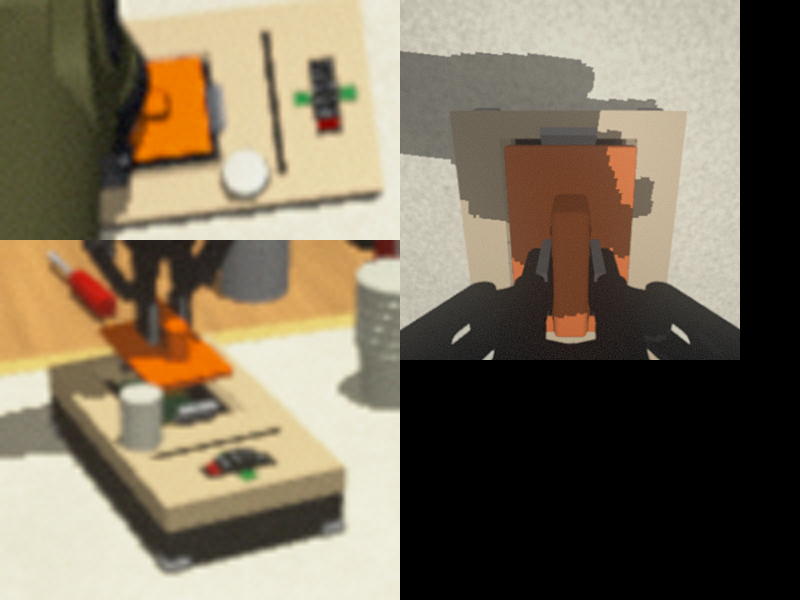

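The picture shows the hatch above the bay, with the far clip visible ahead of the plate's front edge and the pot clear of the corner. I now measure clip and panel against the plate in this near view.

```bash
cat > m.py <<'E'
from h import *
w=load('wrist'); s=manip.sense(); p=s['position']; yd=np.radians(toolyaw(s))
ex=np.array([np.cos(yd),np.sin(yd)]); ey=np.array([-np.sin(yd),np.cos(yd)])
f=lambda px,z:np.c_[(plane(w,px,z)[:,:2]-p[:2])@ex,(plane(w,px,z)[:,:2]-p[:2])@ey]*1000
ys,xs=np.mgrid[0:400,0:640]; P=depthpts(w,np.c_[xs.ravel(),ys.ravel()]); Z=P[:,2].reshape(400,640)
g=cv2.cvtColor(w['frame'],cv2.COLOR_BGR2GRAY)
print('col 319 gray rows 105..152',g[105:152,319]); print('Z',Z[105:152:2,319].round(3))
pan=(Z>.05)&(Z<.068)
for r in range(116,144,5):
    c=np.where(pan[r,150:520])[0]+150; print(r,c.min(),c.max(),'panel',f([(c.min()-.5,r),(c.max()+.5,r)],.06).round(1).tolist())
b=(mask(w,(3,130,60),(18,255,255))>0).ravel(); z0=p[2]-.0394
for n,lo,hi in(('plate',.003,.014),('fin',.034,.046)):
    Q=P[b&(P[:,2]>z0+lo)&(P[:,2]<z0+hi)]; a=(Q[:,:2]-p[:2])
    print(n,len(Q),'x',np.percentile(a@ex*1000,[.5,99.5]).round(1),'y',np.percentile(a@ey*1000,[.3,99.7]).round(1),'z',Q[:,2].mean()-z0)
pe=np.where(pan[:, 230])[0].min(); print('panel far edge row',pe,f([(230,pe-.5),(380,np.where(pan[:,380])[0].min()-.5)],.06))
E
python3 m.py
```

```text
col 319 gray rows 105..152 [117 122 117 121 120 115 105 108 105 104 106 108 107 104 103 102 105 104
 107 104 107 101  97  94  90  91  95  92  92  92  81  78  75  78  75  75
  77  74  76  70  70  77  73  78  81  81  81]
Z [-0.001 -0.001 -0.002  0.058  0.06   0.058  0.06   0.058  0.06   0.06
  0.059  0.073  0.072  0.073  0.073  0.075  0.072  0.069  0.066  0.064
  0.093  0.096  0.096  0.096]
116 200 436 panel [[-75.0, 73.2], [74.3, 73.4]]
121 201 435 panel [[-74.7, 70.1], [74.0, 70.4]]
126 201 435 panel [[-75.0, 67.0], [74.4, 67.3]]
131 202 434 panel [[-74.8, 63.9], [74.1, 64.2]]
136 203 433 panel [[-74.5, 60.8], [73.8, 61.0]]
141 203 433 panel [[-74.9, 57.6], [74.2, 57.9]]
plate 11646 x [-33.4  35.2] y [-58.8  58.7] z 0.006789304033345253
fin 4694 x [-8. 10.] y [-34.6  33.9] z 0.038478939064993806
panel far edge row 111 [[-55.35850905  76.36286446]
 [ 38.26848381  76.45205167]]
```

Clip, panel edge and earlier fixes agree that the hatch is 3.7 mm too far along +y and 0.8 mm along +x. I correct that and descend to just above the ramps.

Emit:
carry_out(
  increments=[
    {"dp": [-0.37,-0.08,0],"twist": 0},
    {"dp": [0,0,0],"twist": 0},
    {"dp": [0,0,0.4],"twist": 0},
    {"dp": [0,0,0.4],"twist": 0},
    {"dp": [0,0,0.4],"twist": 0},
    {"dp": [0,0,0.4],"twist": 0},
    {"dp": [0,0,0.3],"twist": 0},
    {"dp": [0,0,0],"twist": 0},
    {"dp": [0,0,0],"twist": 0},
    {"dp": [0,0,0],"twist": 0},
  ],
  grip_force=90,
)

```text
time: 17.65
position: [0.5465, 0.0636, 0.1073]
tool_rot: [0.662, 0.75, 0.0, -0.0]
wrist_force: [-0.1, 2.0, -1.8]
grip_width: 0.0162
finger_force: 91.7
```

```bash
python3 - <<'E'
from h import *
w=cap('wrist')
E
python3 m.py | grep -v -e gray -e '^Z' ; python3 -c "
from h import *
s=manip.sense();print(s['position'],s['wrist_force'],toolyaw(s))"
```

```text
92  95  91  87  91  91  95  94  85  81  75  81  80  80  78  73  80  81
  73  81  77  70  75  75  79  85  85  80  78]
 0.075 0.075 0.224 0.07  0.068 0.066 0.063 0.061 0.072 0.075 0.074 0.075]
116 189 455 panel [[-72.9, 73.5], [76.2, 73.8]]
121 190 454 panel [[-72.7, 70.8], [76.0, 71.1]]
126 191 453 panel [[-72.5, 68.1], [75.8, 68.4]]
131 191 453 panel [[-72.9, 65.3], [76.2, 65.6]]
136 192 453 panel [[-72.6, 62.5], [76.5, 62.8]]
141 193 452 panel [[-72.4, 59.7], [76.3, 60.0]]
plate 11797 x [-157.5   35. ] y [-58.9 103.6] z 0.006535698839056511
fin 4630 x [-8.1  9.9] y [-34.8  33.8] z 0.038275671350912976
panel far edge row 104 [[-49.00044376  79.9954957 ]
 [ 33.39745539  80.05136021]]
[0.54647935 0.06357085 0.10732857] [-0.1655273   2.71494871 -0.86796358] 7.1226476635972915
```

Emit:
carry_out(
  increments=[
    {"dp": [0,0.08,0],"twist": 0},
    {"dp": [0,0,0.1],"twist": 0},
    {"dp": [0,0,0.1],"twist": 0},
    {"dp": [0,0,0.1],"twist": 0},
    {"dp": [0,0,0.1],"twist": 0},
    {"dp": [0,0,0.1],"twist": 0},
    {"dp": [0,0,0.1],"twist": 0},
    {"dp": [0,0,0],"twist": 0},
    {"dp": [0,0,0],"twist": 0},
    {"dp": [0,0,0],"twist": 0},
  ],
)

```text
time: 18.7
position: [0.5485, 0.064, 0.1023]
tool_rot: [0.662, 0.75, 0.001, 0.001]
wrist_force: [-0.0, 4.1, 6.0]
grip_width: 0.016
finger_force: 92.6
```

Emit:
carry_out(
  increments=[
    {"dp": [0.05,0,0],"twist": 0},
    {"dp": [0,0,0.1],"twist": 0},
    {"dp": [0,0,0.1],"twist": 0},
    {"dp": [0,0,0.1],"twist": 0},
    {"dp": [0,0,0.1],"twist": 0},
    {"dp": [0,0,0],"twist": 0},
    {"dp": [0,0,0],"twist": 0},
    {"dp": [0,0,0],"twist": 0},
    {"dp": [0,0,0],"twist": 0},
    {"dp": [0,0,0],"twist": 0},
  ],
)

```text
time: 19.7
position: [0.5494, 0.0636, 0.0994]
tool_rot: [0.662, 0.75, 0.002, 0.002]
wrist_force: [-1.4, 1.8, 11.0]
grip_width: 0.0166
finger_force: 93.1
```

Emit:
carry_out(
  increments=[
    {"dp": [0,-0.1,0],"twist": 0},
    {"dp": [0,0,0.1],"twist": 0},
    {"dp": [0,0,0.1],"twist": 0},
    {"dp": [0,0,0.1],"twist": 0},
    {"dp": [0,0,0.1],"twist": 0},
    {"dp": [0,0,0.1],"twist": 0},
    {"dp": [0,0,0],"twist": 0},
    {"dp": [0,0,0],"twist": 0},
    {"dp": [0,0,0],"twist": 0},
    {"dp": [0,0,0],"twist": 0},
  ],
)

```text
time: 20.7
position: [0.5464, 0.0636, 0.0921]
tool_rot: [0.662, 0.75, 0.0, 0.0]
wrist_force: [3.7, 3.5, -0.1]
grip_width: 0.016
finger_force: 91.9
```

Emit:
carry_out(
  increments=[
    {"dp": [0,0.05,0.1],"twist": 0},
    {"dp": [0,0,0.1],"twist": 0},
    {"dp": [0,0,0.05],"twist": 0},
    {"dp": [0,0,0.05],"twist": 0},
    {"dp": [0,0,0],"twist": 0},
    {"dp": [0,0,0],"twist": 0},
    {"dp": [0,0,0],"twist": 0},
    {"dp": [0,0,0],"twist": 0},
    {"dp": [0,0,0],"twist": 0},
    {"dp": [0,0,0],"twist": 0},
  ],
)

```text
time: 21.7
position: [0.5451, 0.0638, 0.0895]
tool_rot: [0.662, 0.75, -0.001, -0.002]
wrist_force: [-4.8, 2.3, 7.0]
grip_width: 0.0165
finger_force: 92.9
```

Emit:
carry_out(
  increments=[
    {"dp": [0,0.1,0.05],"twist": 0},
    {"dp": [0,0,0.05],"twist": 0},
    {"dp": [0,0,0],"twist": 0},
    {"dp": [0,0,0],"twist": 0},
    {"dp": [0,0,0],"twist": 0},
    {"dp": [0,0,0],"twist": 0},
    {"dp": [0,0,0],"twist": 0},
    {"dp": [0,0,0],"twist": 0},
    {"dp": [0,0,0],"twist": 0},
    {"dp": [0,0,0],"twist": 0},
  ],
)

```text
time: 22.7
position: [0.5451, 0.0638, 0.0895]
tool_rot: [0.662, 0.75, -0.002, -0.003]
wrist_force: [-11.1, 1.1, 16.8]
grip_width: 0.0163
finger_force: 94.3
```

```bash
python3 - <<'E'
from h import *
w=cap('wrist'); d=cap('side')
s=manip.sense();print(s['position'],s['wrist_force'],toolyaw(s))
c=cv2.resize(w['frame'][60:330,170:470],None,fx=1.33,fy=1.33)
b=cv2.resize(d['frame'][160:230,290:370],None,fx=5,fy=5,interpolation=cv2.INTER_CUBIC)
o=np.zeros((600,800,3),np.uint8); o[:350,400:]=b; o[:c.shape[0],:c.shape[1]]=c
cv2.imwrite('pics/c7.png',o)
E
python3 m.py
```

```text
[0.54513736 0.06381724 0.08951378] [-10.74963901   1.63869416  17.20171271] 7.113052353775984
col 319 gray rows 105..152 [109 115 113 110 111 111 111 110 110 111 110 106 110 109 107 111 112 110
 113 101  96  99  96  95  94  96  93  92  98  89  79  80  78  77  80  77
  78  76  79  80  82  81  79  81  79  82  81]
Z [0.058 0.059 0.058 0.059 0.059 0.058 0.058 0.059 0.06  0.059 0.073 0.073
 0.074 0.074 0.073 0.074 0.071 0.071 0.068 0.066 0.064 0.062 0.06  0.056]
116 178 475 panel [[-70.9, 73.9], [77.7, 74.2]]
121 179 474 panel [[-70.8, 71.4], [77.6, 71.8]]
126 179 473 panel [[-71.1, 69.0], [77.4, 69.4]]
131 179 472 panel [[-71.5, 66.5], [77.3, 66.9]]
136 180 471 panel [[-71.3, 64.0], [77.2, 64.4]]
141 180 471 panel [[-71.6, 61.5], [77.6, 61.9]]
plate 12046 x [-161.7   35.2] y [-56.4 121.3] z 0.006629115718248688
fin 4654 x [-8.4  9.8] y [-34.9  33.8] z 0.03832909689070322
panel far edge row 104 [[-43.89474391  79.60973756]
 [ 29.61833747  79.64754634]]
```

View pics/c7.png

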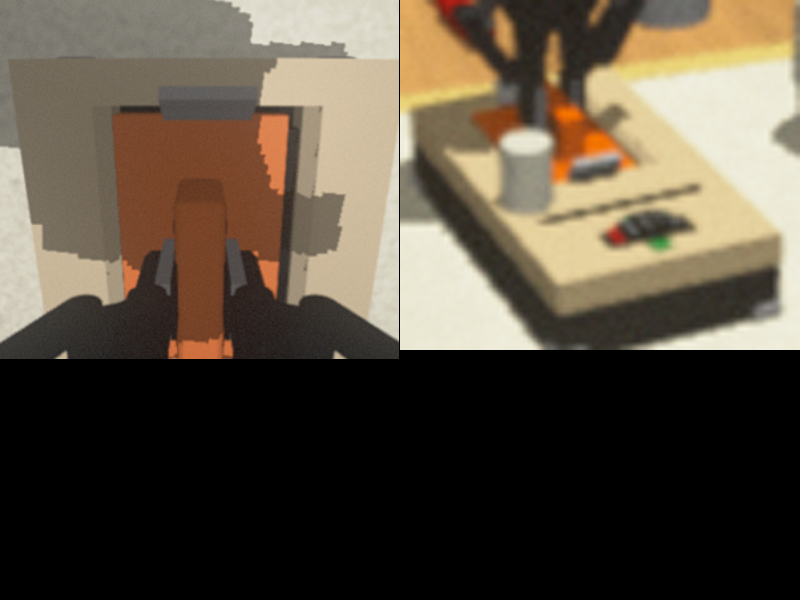

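The plate is seated at the ledges (z 0.0895, level). Both clips overlap it (left view px 208,103; right view px 595,165), and the reaction has risen to 17 N. I ease off, then release.

Emit:
carry_out(
  increments=[
    {"dp": [0,0,-0.05],"twist": 0},
    {"dp": [0,0,-0.05],"twist": 0},
    {"dp": [0,0,-0.05],"twist": 0},
    {"dp": [0,0,0],"twist": 0},
    {"dp": [0,0,0],"twist": 0},
    {"dp": [0,0,0],"twist": 0},
    {"dp": [0,0,0],"twist": 0},
    {"dp": [0,0,0],"twist": 0},
    {"dp": [0,0,0],"twist": 0},
    {"dp": [0,0,0],"twist": 0},
  ],
  grip_force=30,
)

```text
time: 23.8
position: [0.5453, 0.0638, 0.0896]
tool_rot: [0.662, 0.749, -0.002, -0.002]
wrist_force: [-5.2, 3.3, 7.4]
grip_width: 0.0161
finger_force: 92.7
```

Emit:
carry_out(
  increments=[
    {"dp": [0,0,0],"twist": 0},
    {"dp": [0,0,0],"twist": 0},
    {"dp": [0,0,0],"twist": 0},
    {"dp": [0,0,0],"twist": 0},
    {"dp": [0,0,-0.5],"twist": 0},
    {"dp": [0,0,-1.5],"twist": 0},
    {"dp": [0,0,-3],"twist": 0},
    {"dp": [0,0,-3],"twist": 0},
    {"dp": [0,0,-3],"twist": 0},
    {"dp": [0,0,0],"twist": 0},
  ],
  fingers=0.55,
)

```text
time: 24.8
position: [0.5509, 0.0639, 0.206]
tool_rot: [0.662, 0.749, 0.004, 0.003]
wrist_force: [0.6, 0.1, -0.4]
grip_width: 0.0386
finger_force: 0.0
```

Emit:
carry_out(
  increments=[
    {"dp": [-2,0,0],"twist": 0},
    {"dp": [-4,0,0],"twist": 0},
    {"dp": [-4,0,0],"twist": 0},
    {"dp": [-3,0,0],"twist": 0},
    {"dp": [-1.5,0,0],"twist": 0},
    {"dp": [0,0,0],"twist": 0},
    {"dp": [0,0,0],"twist": 0},
    {"dp": [0,0,0],"twist": 0},
    {"dp": [0,0,0],"twist": 0},
    {"dp": [0,0,0],"twist": 0},
  ],
  fingers=1,
)

```text
time: 25.8
position: [0.5658, -0.0789, 0.1998]
tool_rot: [0.661, 0.75, 0.0, -0.0]
wrist_force: [-0.2, -0.1, -0.9]
grip_width: -0.0001
finger_force: 0.0
```

```bash
cat > wh.py <<'E'
from h import *
s=manip.sense(); p=s['position']; yd=np.radians(7.05)
ex=np.array([np.cos(yd),np.sin(yd)]); ey=np.array([-np.sin(yd),np.cos(yd)]); O=np.array([.5657,-.0800])
print('tcp rel wheel ex,ey',((p[:2]-O)@ex*1000).round(1),((p[:2]-O)@ey*1000).round(1),'z',p[2].round(4),'yaw',toolyaw(s),'F',s['wrist_force'].round(1),s['grip_width'])
def angle(c,name,off=np.zeros(2)):
    m=mask(c,(0,110,60),(6,255,255))|mask(c,(174,110,60),(180,255,255))
    uv=proj(c,[np.r_[O,.07]])[0].astype(int); print(name,'wheel px',uv)
    mm=np.zeros_like(m); mm[max(uv[1]-45,0):uv[1]+45,max(uv[0]-45,0):uv[0]+45]=m[max(uv[1]-45,0):uv[1]+45,max(uv[0]-45,0):uv[0]+45]
    k=np.argwhere(mm>0)[:,::-1]
    if not len(k): return print(name,'no red')
    z=.068
    for _ in range(6):
        q=plane(c,[k.mean(0)],z)[0]; u=((q[:2]+off-O)@ex); u=np.clip(u,-.031,.031); z=.04+np.sqrt(.032**2-u**2)
    g=mask(c,(40,70,30),(90,255,255)); gg=np.zeros_like(g); gg[max(uv[1]-45,0):uv[1]+45,max(uv[0]-45,0):uv[0]+45]=g[max(uv[1]-45,0):uv[1]+45,max(uv[0]-45,0):uv[0]+45]
    kg=np.argwhere(gg>0)[:,::-1]; G=(plane(c,kg,.06)[:,:2]-O) if len(kg) else np.zeros((1,2))
    print(name,'red n',len(k),k.mean(0),'u mm %.1f'%(u*1000),'theta %.3f'%(.95+np.arcsin(u/.032)),'green mean ex,ey',(G@ex).mean()*1000,(G@ey).mean()*1000)
E
python3 - <<'E'
from wh import *
t=cap('top'); angle(t,'top',np.array([.0022,-.002]))
w=cap('wrist')
cc=P=None
ys,xs=np.mgrid[0:400,0:640]; P=depthpts(w,np.c_[xs.ravel(),ys.ravel()]); b=(mask(w,(3,130,60),(18,255,255))>0).ravel(); B=np.array([.5478,.0639])
for n,lo,hi in(('plate',.05,.064),('fin',.083,.097)):
    k=b&(P[:,2]>lo)&(P[:,2]<hi)&(np.abs((P[:,:2]-B)).max(1)<.09); Q=P[k]; a=Q[:,:2]-B
    print(n,len(Q),'x',np.percentile(a@ex*1000,[.5,99.5]).round(1),'y',np.percentile(a@ey*1000,[.5,99.5]).round(1),'z',np.median(Q[:,2]))
o=cv2.resize(w['frame'][0:200,200:467],(800,600)); cv2.imwrite('pics/w8.png',o)
E
```

```text
tcp rel wheel ex,ey 0.2 1.1 z 0.1998 yaw 7.2117596306829626 F [-0.2 -0.1 -0.9] -0.00010341829723313148
top wheel px [316 172]
top no red
plate 6581 x [-36.6  32.5] y [-60.3  16.8] z 0.056582210501627546
fin 1689 x [-11.3   7. ] y [-36.    6.5] z 0.08827004860364715
```

View pics/w8.png

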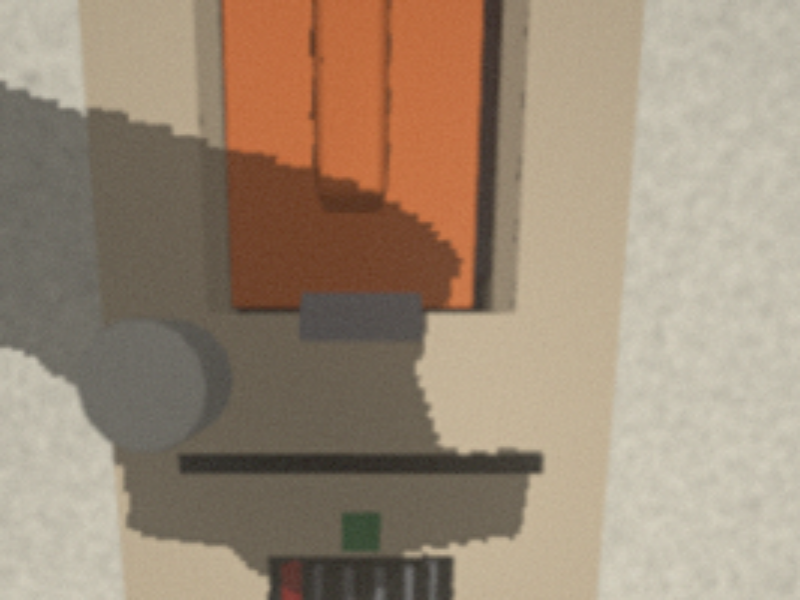

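The hatch is home (plate centre about −2 mm in x, 0 in y, top at about 57–58 mm), with the near clip (px 360,315) over its edge and the pot at (155,390) unmoved. The red rib shows at the wheel's −x end (px 290,580). Next is the wheel.

Emit:
carry_out(
  increments=[
    {"dp": [-0.1,-1,1],"twist": 0},
    {"dp": [0,0,2],"twist": 0},
    {"dp": [0,0,2],"twist": 0},
    {"dp": [0,0,2],"twist": 0},
    {"dp": [0,0,1.2],"twist": 0},
    {"dp": [0,0,0.7],"twist": 0},
    {"dp": [0,0,0.3],"twist": 0},
    {"dp": [0,0,0],"twist": 0},
    {"dp": [0,0,0],"twist": 0},
    {"dp": [0,0,0],"twist": 0},
  ],
)

```text
time: 26.9
position: [0.5565, -0.0824, 0.1086]
tool_rot: [0.662, 0.75, 0.001, 0.001]
wrist_force: [0.2, -0.3, -0.0]
grip_width: 0.0
finger_force: 0.0
```

Emit:
carry_out(
  increments=[
    {"dp": [0,0,0.1],"twist": 0},
    {"dp": [0,0,0.1],"twist": 0},
    {"dp": [0,0,0.1],"twist": 0},
    {"dp": [0,0,0.1],"twist": 0},
    {"dp": [0,0,0],"twist": 0},
    {"dp": [0,0,0],"twist": 0},
    {"dp": [0,0,0],"twist": 0},
    {"dp": [0,0,0],"twist": 0},
    {"dp": [0,0,0],"twist": 0},
    {"dp": [0,0,0],"twist": 0},
  ],
)

```text
time: 27.9
position: [0.556, -0.0823, 0.1038]
tool_rot: [0.662, 0.75, 0.0, 0.0]
wrist_force: [0.4, 0.1, 0.7]
grip_width: 0.0001
finger_force: 0.0
```

Emit:
carry_out(
  increments=[
    {"dp": [0,0,0.1],"twist": 0},
    {"dp": [0,0,0.1],"twist": 0},
    {"dp": [0,0,0.1],"twist": 0},
    {"dp": [0,0,0],"twist": 0},
    {"dp": [0,0,0],"twist": 0},
    {"dp": [0,0,0],"twist": 0},
    {"dp": [0,0,0],"twist": 0},
    {"dp": [0,0,0],"twist": 0},
    {"dp": [0,0,0],"twist": 0},
    {"dp": [0,0,0],"twist": 0},
  ],
)

```text
time: 28.9
position: [0.556, -0.0823, 0.1009]
tool_rot: [0.662, 0.75, 0.0, 0.0]
wrist_force: [0.2, -0.3, 0.5]
grip_width: -0.0001
finger_force: 0.0
```

Emit:
carry_out(
  increments=[
    {"dp": [0,0,0.1],"twist": 0},
    {"dp": [0,0,0.1],"twist": 0},
    {"dp": [0,0,0.1],"twist": 0},
    {"dp": [0,0,0],"twist": 0},
    {"dp": [0,0,0],"twist": 0},
    {"dp": [0,0,0],"twist": 0},
    {"dp": [0,0,0],"twist": 0},
    {"dp": [0,0,0],"twist": 0},
    {"dp": [0,0,0],"twist": 0},
    {"dp": [0,0,0],"twist": 0},
  ],
)

```text
time: 29.9
position: [0.556, -0.0824, 0.0978]
tool_rot: [0.662, 0.75, 0.0, 0.0]
wrist_force: [-0.5, -0.0, -0.4]
grip_width: -0.0001
finger_force: 0.0
```

Emit:
carry_out(
  increments=[
    {"dp": [0,0,0.1],"twist": 0},
    {"dp": [0,0,0.1],"twist": 0},
    {"dp": [0,0,0],"twist": 0},
    {"dp": [0,0,0],"twist": 0},
    {"dp": [0,0,0],"twist": 0},
    {"dp": [0,0,0],"twist": 0},
    {"dp": [0,0,0],"twist": 0},
    {"dp": [0,0,0],"twist": 0},
    {"dp": [0,0,0],"twist": 0},
    {"dp": [0,0,0],"twist": 0},
  ],
)

```text
time: 30.9
position: [0.5563, -0.0824, 0.0967]
tool_rot: [0.662, 0.75, 0.0, 0.0]
wrist_force: [-0.8, 0.9, 5.8]
grip_width: -0.0001
finger_force: 2.7
```

Contact at about 6 N on the wheel top. I drag along +x.

Emit:
carry_out(
  increments=[
    {"dp": [0,0.2,0],"twist": 0},
    {"dp": [0,0.2,0],"twist": 0},
    {"dp": [0,0.2,0],"twist": 0},
    {"dp": [0,0.2,0],"twist": 0},
    {"dp": [0,0.2,0],"twist": 0},
    {"dp": [0,0.2,0],"twist": 0},
    {"dp": [0,0.2,0],"twist": 0},
    {"dp": [0,0.2,0],"twist": 0},
    {"dp": [0,0,0],"twist": 0},
    {"dp": [0,0,0],"twist": 0},
  ],
)

```text
time: 31.9
position: [0.573, -0.0803, 0.0968]
tool_rot: [0.662, 0.75, 0.001, 0.001]
wrist_force: [0.3, 0.2, 5.5]
grip_width: 0.0001
finger_force: 2.9
```

Emit:
carry_out(
  increments=[
    {"dp": [0,0,-0.3],"twist": 0},
    {"dp": [0,0,-1],"twist": 0},
    {"dp": [0,0,-2],"twist": 0},
    {"dp": [-2,0,-3],"twist": 0},
    {"dp": [-3,0,-2],"twist": 0},
    {"dp": [-2,0,0],"twist": 0},
    {"dp": [0,0,0],"twist": 0},
    {"dp": [0,0,0],"twist": 0},
    {"dp": [0,0,0],"twist": 0},
    {"dp": [0,0,0],"twist": 0},
  ],
)

```text
time: 32.9
position: [0.5803, -0.1482, 0.1783]
tool_rot: [0.661, 0.75, -0.0, -0.001]
wrist_force: [0.8, -0.0, -0.5]
grip_width: -0.0002
finger_force: 0.0
```

Run:
```python
from wh import *
w=cap('wrist'); angle(w,'wrist'); d=cap('side'); angle(d,'side'); cv2.imwrite('pics/w9.png',w['frame'])
```

```text
tcp rel wheel ex,ey 6.2 -69.5 z 0.1783 yaw 7.224527067306809 F [ 0.8 -0.  -0.5] -0.00020493422956597396
wrist wheel px [311 119]
wrist red n 218 [303.48165138 119.26146789] u mm -6.3 theta 0.753 green mean ex,ey 0.4340947028977678 6.52453864933859
side wheel px [338 203]
side red n 81 [306.88888889 168.02469136] u mm 2.7 theta 1.033 green mean ex,ey 0.6392670561868581 -17.606407499220065
```

By the wrist view the wheel is at about 0.74 rad, so it needs about 0.2 rad (7 mm) more. Second short stroke.

Emit:
carry_out(
  increments=[
    {"dp": [2,-0.5,0],"twist": 0},
    {"dp": [3,-0.5,1],"twist": 0},
    {"dp": [2,0,2],"twist": 0},
    {"dp": [0,0,2],"twist": 0},
    {"dp": [0,0,1.5],"twist": 0},
    {"dp": [0,0,0.8],"twist": 0},
    {"dp": [0,0,0.4],"twist": 0},
    {"dp": [0,0,0],"twist": 0},
    {"dp": [0,0,0],"twist": 0},
    {"dp": [0,0,0],"twist": 0},
  ],
)

```text
time: 34.0
position: [0.5625, -0.0819, 0.1026]
tool_rot: [0.662, 0.749, 0.001, 0.001]
wrist_force: [0.2, 0.3, -0.3]
grip_width: 0.0002
finger_force: 0.0
```

Emit:
carry_out(
  increments=[
    {"dp": [0,0,0.1],"twist": 0},
    {"dp": [0,0,0.1],"twist": 0},
    {"dp": [0,0,0.1],"twist": 0},
    {"dp": [0,0,0.1],"twist": 0},
    {"dp": [0,0,0.1],"twist": 0},
    {"dp": [0,0,0.1],"twist": 0},
    {"dp": [0,0,0],"twist": 0},
    {"dp": [0,0,0],"twist": 0},
    {"dp": [0,0,0],"twist": 0},
    {"dp": [0,0,0],"twist": 0},
  ],
)

```text
time: 35.0
position: [0.5627, -0.0815, 0.0966]
tool_rot: [0.662, 0.75, 0.001, 0.001]
wrist_force: [-0.4, 1.3, 4.5]
grip_width: 0.0003
finger_force: 2.8
```

Emit:
carry_out(
  increments=[
    {"dp": [0,0.2,0],"twist": 0},
    {"dp": [0,0.2,0],"twist": 0},
    {"dp": [0,0.2,0],"twist": 0},
    {"dp": [0,0.1,0],"twist": 0},
    {"dp": [0,0,0],"twist": 0},
    {"dp": [0,0,0],"twist": 0},
    {"dp": [0,0,0],"twist": 0},
    {"dp": [0,0,0],"twist": 0},
    {"dp": [0,0,0],"twist": 0},
    {"dp": [0,0,0],"twist": 0},
  ],
)

```text
time: 36.0
position: [0.5697, -0.0806, 0.0968]
tool_rot: [0.662, 0.75, 0.001, 0.001]
wrist_force: [-0.5, 0.5, 7.5]
grip_width: 0.0
finger_force: 3.5
```

Emit:
carry_out(
  increments=[
    {"dp": [0,0,-0.3],"twist": 0},
    {"dp": [0,0,-1],"twist": 0},
    {"dp": [0,0,-2],"twist": 0},
    {"dp": [-2,0,-3],"twist": 0},
    {"dp": [-3,0,-2],"twist": 0},
    {"dp": [-2,0,0],"twist": 0},
    {"dp": [0,0,0],"twist": 0},
    {"dp": [0,0,0],"twist": 0},
    {"dp": [0,0,0],"twist": 0},
    {"dp": [0,0,0],"twist": 0},
  ],
)

```text
time: 37.0
position: [0.5774, -0.1486, 0.1783]
tool_rot: [0.661, 0.75, -0.0, -0.001]
wrist_force: [-0.1, -0.2, -0.2]
grip_width: 0.0002
finger_force: 0.0
```

Run:
```python
from wh import *
w=cap('wrist'); angle(w,'wrist'); cv2.imwrite('pics/w9.png',cv2.resize(w['frame'][0:200,170:470],(800,533)))
```

```text
tcp rel wheel ex,ey 3.2 -69.5 z 0.1783 yaw 7.2259329719636725 F [-0.1 -0.2 -0.2] 0.00023045341786806736
wrist wheel px [315 119]
wrist red n 215 [317.46046512 119.44186047] u mm 1.3 theta 0.992 green mean ex,ey 0.24542208387782577 6.265097215270933
```

View pics/w9.png

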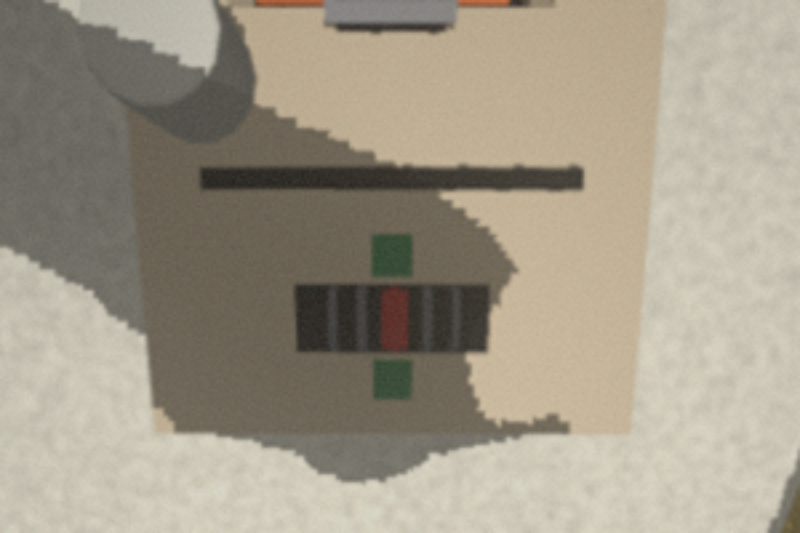

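The red rib (px 395,318) stands between the two green marks (392,255) and (392,380), at about 0.97 rad. The arm is clear of everything, so I hand in the job.

```bash
python3 -c "
from cell import manip
print(manip.finish_job())"
```

```text
the job is handed in; nothing more can be done
None
```

I handed the job in at about 37 s, with no verdict returned: the block is flat on the large blue mat, the hatch is home under both clips (about 17 N peak at the wrist), and the wheel is at about 0.97 rad with its red rib between the green marks.

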